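Draw a filter element out of its housing with the pull hook

TASK

Take the orange-handled pull hook from its stand, catch the wire bail of the filter element deep inside the open air-filter housing with it, and draw the element out. Stand the element upright on the floor of the yellow parts tray without dropping it, unhook it, and hang the pull hook back in its stand, leaving the things round about where they are.

Things in the scene. Friction and masses are not known exactly. Their poses are not given: they have to be found in the camera images.
- filter_housing: Upright round aluminium air-filter housing, fixed, cap off. Origin: centre of its underside on the bench; z up. Outer diameter 84 mm, height 127; bore open at the top, 68 in diameter, floor 8 above the origin. Square foot 104 x 104 x 8; two pipe stubs with brass ends along +y and -y reach 60 from the axis, 44 to 76 above the bench.
- filter_element: Loose filter element: blue and white pleated cartridge, 56 mm diameter, 28 high, about 0.15 kg, at first standing on the bore's floor with about 6 play all round. Origin: centre of its underside; z up. A rigid brass wire bail (wire 4 thick) stands on top in its y-z plane. Inside the bail is open from 28 to 59 above the origin; a hook passes through along the element's x, from either side.
- bail_top (a point): Centre of the wire at the bail's peak, on the element's axis 62 mm above its underside; 57 below the housing's mouth at first. The bail's legs stand at y = -17 and +17, upright to 46 above the underside, then slope up to the peak, so a hook pulled up slides to the middle.
- hook_stand: Dark steel fork stand for the hook, fixed. Origin: on the bench below the slot; z up. Fork plate top 112 mm above the origin; slot 20 wide in y, closed at x = +10, open towards -x (tines end at x = -30). The hook hangs with its collar on the plate, shank down the slot, and lifts straight up and out. Foot 100 x 84 x 8, x -42 to +58; post behind the slot, x 28 to 44.
- pull_hook: Loose pull hook, about 0.12 kg, upright in the stand. Origin: centre of the underside of its round steel collar (38 mm diameter, 5 thick); z up. Orange handle above: 26 (x) by 18 (y), from 5 to 61 above the origin; grip it across y from above. Below, a shank 6 thick runs down the axis into a J pointing along the hook's own -x, towards the stand's open side at first.
- hook_bottom (a point): Lowest point of the pull hook, under the middle of the J's crossbar: 8 mm along the hook's -x and 98 below its origin. The crossbar is 6 thick. The upturned tip, 6 thick, has its centre 16 from the shank's axis (outer side at x = -19) and its top 18 above this point; the gap between shank and tip is 10.
- parts_tray: Yellow open parts tray, fixed, a rectangle 110 x 180 outside with upright walls 3 thick and 32 high. Origin: centre of its underside; z up. Its long sides lie along its own y axis turned by +0.14 rad about z. Its floor is 3 above the origin; inside 103 x 172.
- creme_jar: White jar with black lid, 52 diameter, 58 high; bystander. Origin: centre of its underside.
- spool_black: Black thread spool with wooden ends, 38 diameter, 50 high; bystander. Origin: centre of its underside.
- housing_cap: The housing's knurled aluminium screw cap, 90 diameter, 34 high, lying on the bench; bystander. Origin: centre of its underside.
Not all that is in view belongs to the job. Several things have the shape of the filter_element; the one meant has the colours described above.

How it is judged:
On the way, in this order (a step that is already met when the one before it is completed fails the run):
1. The pull hook is held and lifted out of its stand (z of pull_hook in the frame of hook_stand above 0.14 m and contact force between the fingers and pull_hook above 1 N), for 0.1 s.
2. The element hangs on the hook, drawn clear out of the housing, with no finger touching it (z of filter_element in the frame of filter_housing above 0.127 m and contact force between pull_hook and filter_element above 0.3 N and contact force between the fingers and filter_element below 0.05 N), for 0.2 s.
3. The element stands upright on the tray's floor, unhooked (horizontal distance between filter_element and parts_tray below 0.06 m and z of filter_element in the frame of parts_tray between -0.002 and 0.01 m and angle between filter_element's own z axis and vertical below 0.15 rad and contact force between pull_hook and filter_element below 0.05 N and linear speed of filter_element below 0.02 m/s), for 0.3 s.
At the end, for the whole second after the job is handed in: The element stands upright (0.15 rad) at rest on the floor of the yellow tray (undersides within 10 mm in height, axis within 60 mm of the tray centre); the pull hook hangs upright (0.12 rad) at rest in its stand, collar within 6 mm of the fork plate top and 10 mm sideways of the slot centre (horizontal distance between filter_element and parts_tray below 0.06 m and z of filter_element in the frame of parts_tray between -0.002 and 0.01 m and angle between filter_element's own z axis and vertical below 0.15 rad and horizontal distance between pull_hook and hook_stand below 0.01 m and z of pull_hook in the frame of hook_stand between 0.108 and 0.118 m and angle between pull_hook's own z axis and vertical below 0.12 rad and linear speed of each of filter_element, pull_hook below 0.02 m/s); the robot touches nothing.
It fails at once if The element is dropped (faster than 0.9 m/s while off the hook) (linear speed of filter_element above 0.9 m/s and contact force between pull_hook and filter_element below 0.02 N).
It fails at once if The creme jar, the spool or the housing cap is moved by more than 25 mm (distance of any of creme_jar, spool_black, housing_cap from where it was at the start of the episode above 0.025 m).
It also fails if it takes over 58 s, if anything falls off the work surface, if the arm or the gripper's body presses on something with over 40 N, if the wrist force passes 120 N, or if a joint passes its speed limit or range.

ROBOT

A 6-joint arm with a two-finger parallel gripper is mounted at the origin on a cart in front of the work surface, level with it; the furniture and walls round the work are solid. World frame = base frame: x ahead of the robot, y to its left, z up, the work surface at z = 0. Lengths are in m, angles in rad, forces in N, time in s.
With the tool pointing down it reaches from about 0.35 to 0.85 m from the base axis. Payload 8.1 kg.
Tool frame: the origin (TCP) lies midway between the tips of the shut fingers; the grasp point (between the pads) lies 19 mm behind it; z points along the fingers, y is the line along which they close (so a half turn about z gives the same grasp; the last joint's range is limited). The gripper opens to 93 mm and grips with 3 to 60 N. Pads are 15 mm wide; open, the fingers measure 128 mm over their backs; the gripper's body (75 mm by 188 mm) begins 65 mm behind the grasp point.
Start: joints at [-1.37, 0.13, 1.488, -0, 1.523, -0.085], TCP at [0.169, -0.576, 0.219] pointing down, gripper open.
Joint ranges: [-2.96, 2.96], [-0.89, 2.26], [0.02, 2.5], [-1.34, 4.48], [0, 2.73], [-2.66, 2.66]. Speed limits (rad/s): [2.39, 2.39, 2.79, 3.14, 3.14, 3.14].

INTERFACE

Orientations are given as a rotation vector (axis times angle).
In Python, from station import robot, claw, get_obs, cams gives the robot as it stands. The module is installed in compiled form; this text tells all that it offers. Calls block until the motion is done:
- robot.goto(position, orientation): joint-space move of the TCP to a pose.
- robot.move_linear(position, ori=None, v=0.15, force_limit=None): straight line of the TCP; ori=None keeps the orientation; v is the mean speed in m/s. With force_limit (N) it stops when the force on the tool has changed by that much, and returns True; else False.
- robot.move_j(angles): joint-space move.
- claw.move_gripper(opening, squeeze=None): finger opening in m; squeeze is the grip in N (None keeps the last); returns when the fingers have stopped.
- robot.pause(seconds).
- robot.solve_ik(position, orientation): joint angles nearest the present ones, or None.
- get_obs(): the state.
- cams.read_camera(name): name is "scene" or "top" or "wrist"; returns (picture, depth): 480x640x3 uint8, red, green, blue; 480x640 float32, m along the optical axis (not along the pixel's ray), 0 where there is no reading.
- cams.camera_params(name): a dict with "intrinsics" (3x3 intrinsics, pixels), "world_from_camera" (4x4, takes a point from camera to world coordinates); the wrist camera has in their place "T_tool_cam" (4x4, takes a point from camera to tool coordinates, whose origin is the TCP and whose axes are the flange's). Camera axes: x right, y down, z forward; pixel columns grow to the right and rows downward; lengths in m; the calibration is good to about 2 mm. A picture is of the moment at which its call begins: read the wrist's pose just before it. camera_params takes no time and is no camera call.
A pose or a line that the arm cannot do raises robot.IKError and nothing moves.
- robot.finish_job(): hands the job in; it is judged then, once.
The state is a dict: "clock": time; "joints": joint angles; "qd": joint speeds; "tau": joint torques, N m; "eef_pos": TCP position; "orientation": TCP orientation; "wrist_force": force on the tool from outside, world axes, zero at the start; "torque": the same for the moment, N m; "width": finger opening in m; "gripper_force": force on a finger pad.
Only numpy, scipy, OpenCV 4.12 (cv2) and the standard library are available. Lean on these libraries where they do the work, as an engineer would, in place of code of your own. Each camera call takes 0.05 s, during which the arm holds its last target. There are 200 camera calls.

## Working session

There is one attempt and no reset: what is moved stays moved. The work goes in short steps, each a Python script; the robot and the scene stay as the last script left them, time stands still between calls to the robot, and variables do not carry over. Pictures are saved under pics/ and viewed, at most 10 in all, crops included, and the job is handed in when it is done.

```bash
mkdir -p pics; python3 - <<'E'
from station import robot, claw, get_obs, cams
import cv2,numpy as np
for n in ("scene","top"):
    p,d=cams.read_camera(n); c=cams.camera_params(n)
    cv2.imwrite(f"pics/{n}.png",p[:,:,::-1]); np.savez(f"{n}.npz",p=p,d=d,K=c["intrinsics"],T=c["world_from_camera"])
    print(n,c["intrinsics"].round(1).tolist(),c["world_from_camera"].round(3).tolist())
print(cams.camera_params("wrist"))
o=get_obs();print(o["clock"],o["eef_pos"],o["orientation"])
E
```

```text
scene [[559.2, 0.0, 332.2], [0.0, 559.2, 229.9], [0.0, 0.0, 1.0]] [[-0.875, -0.257, 0.41, 0.086], [-0.484, 0.46, -0.745, 0.751], [0.003, -0.85, -0.527, 0.737], [0.0, 0.0, 0.0, 1.0]]
top [[440.0, 0.0, 321.8], [0.0, 440.0, 238.8], [0.0, 0.0, 1.0]] [[-0.009, -0.998, 0.067, 0.505], [-1.0, 0.01, 0.013, -0.15], [-0.014, -0.067, -0.998, 1.253], [0.0, 0.0, 0.0, 1.0]]
{'intrinsics': array([[341.3347248 ,   0.        , 318.17547413],
       [  0.        , 341.3347248 , 239.96868914],
       [  0.        ,   0.        ,   1.        ]]), 'T_tool_cam': array([[-1.56460181e-03, -9.53245804e-01, -3.02191975e-01,
         8.48448108e-02],
       [ 9.99998772e-01, -1.46612029e-03, -5.52717755e-04,
         4.91102305e-04],
       [ 8.38260928e-05, -3.02192469e-01,  9.53246927e-01,
        -1.64948701e-01],
       [ 0.00000000e+00,  0.00000000e+00,  0.00000000e+00,
         1.00000000e+00]])}
0.1 [ 0.16909452 -0.57514285  0.21769994] [-3.10792848e+00 -4.47176459e-01  1.13206140e-04]
```

View pics/top.png

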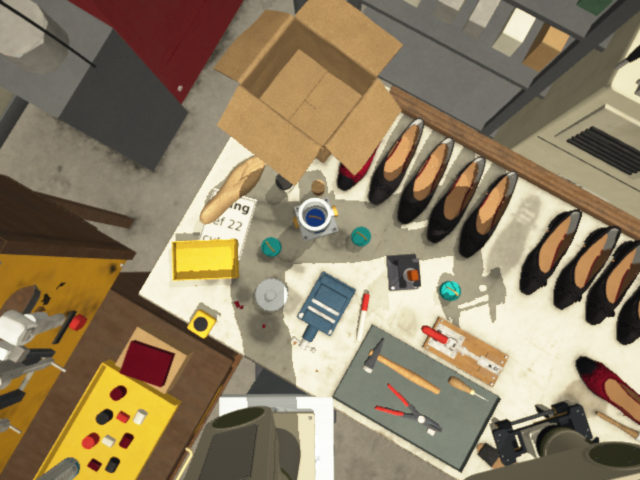

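View pics/scene.png

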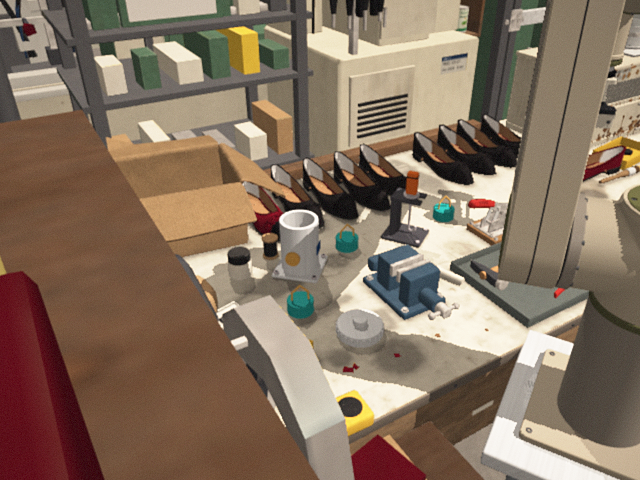

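Top: candidates shaped like the element are the teal ones at (271,246), (360,236), (450,290) and the blue/white one inside the housing at (316,217). The last fits, by colour and because it is in the housing. The stand with the orange handle is at (405,272), the tray at (206,260), the cap at (271,295). I'll confirm in an enlarged crop and measure.

```bash
cat > h.py <<'E'
import cv2,numpy as np
def load(n):
    f=np.load(n+".npz"); return f["p"],f["d"],f["K"],f["T"]
def ray(K,T,u,v,z):
    r=T[:3,:3]@np.linalg.solve(K,[u,v,1.]); return T[:3,3]+r*(z-T[2,3])/r[2]
def cloud(d,K,T):
    v,u=np.mgrid[:480,:640]; c=np.stack([(u-K[0,2])*d/K[0,0],(v-K[1,2])*d/K[1,1],d],-1)
    return c@T[:3,:3].T+T[:3,3]
E
python3 - <<'E'
from h import *
p,d,K,T=load("top"); W=cloud(d,K,T)
hsv=cv2.cvtColor(p,cv2.COLOR_RGB2HSV)
# tray
def comp(m,box):
    k=np.zeros_like(m);u0,v0,u1,v1=box;k[v0:v1,u0:u1]=m[v0:v1,u0:u1];return k
m=comp(cv2.inRange(hsv,(20,120,80),(35,255,255)),(160,220,250,290))
rim=(m>0)&(abs(W[:,:,2]-.032)<.008)
print("tray rim rect",cv2.minAreaRect(W[rim][:,:2].astype(np.float32)), np.median(W[m>0][:,2]))
pts=np.argwhere(m>0)[:,::-1].astype(np.float32); 
q=np.array([ray(K,T,u,v,.032)[:2] for u,v in pts],np.float32); print("tray ray rect",cv2.minAreaRect(q))
m=comp(cv2.inRange(hsv,(3,150,80),(16,255,255)),(395,255,430,290))
a=np.argwhere(m>0)[:,::-1]; print("orange px",a.mean(0),len(a),ray(K,T,*a.mean(0),.173),[np.median(W[m>0][:,2]),W[m>0][:,2].max()])
t=(m>0)&(W[:,:,2]>.165); print("orange 3d",t.sum(),W[t].mean(0), cv2.minAreaRect(W[t][:,:2].astype(np.float32)) if t.sum()>3 else 0)
# housing rim
box=np.zeros((480,640),bool);box[190:245,290:345]=1
t=box&(abs(W[:,:,2]-.127)<.006)
(c,r)=cv2.minEnclosingCircle(W[t][:,:2].astype(np.float32)); print("housing rim",c,r,t.sum(),np.median(W[t][:,2]))
# stand fork plate
box[:]=0;box[245:300,380:430]=1
t=box&(abs(W[:,:,2]-.112)<.006);print("plate",cv2.minAreaRect(W[t][:,:2].astype(np.float32)),t.sum())
t=box&(W[:,:,2]<.02)&(W[:,:,2]>.004)&(p.max(2)<110);print("foot",cv2.minAreaRect(W[t][:,:2].astype(np.float32)),t.sum())
c=[cv2.resize(p[v:v+60,u:u+60],(400,400),interpolation=cv2.INTER_CUBIC) for u,v in((286,187),(380,240))]
cv2.imwrite("pics/crop1.png",np.hstack(c)[:,:,::-1])
E
```

```text
tray rim rect ((0.5342366099357605, 0.19572031497955322), (0.10974421352148056, 0.17995424568653107), 2.095061779022217) 0.00355971176480252
tray ray rect ((0.5337108373641968, 0.19211865961551666), (0.11063314229249954, 0.18448644876480103), 1.543692708015442)
orange px [412.99047619 275.1047619 ] 105 [ 0.48665176 -0.35755152  0.173     ] [np.float64(0.17099393222846015), np.float64(0.17652469274080196)]
orange 3d 78 [ 0.48728618 -0.3591863   0.17182867] ((0.48686039447784424, -0.3586539924144745), (0.018444079905748367, 0.024465123191475868), 89.8131103515625)
housing rim (0.6469804644584656, -0.11588869243860245) 0.04204908385872841 298 0.12646899892850993
plate ((0.4927056133747101, -0.35849183797836304), (0.07378119230270386, 0.056933335959911346), 4.116329669952393) 446
foot ((0.49449723958969116, -0.35825008153915405), (0.09592808783054352, 0.08064401149749756), 3.3072986602783203) 420
```

View pics/crop1.png

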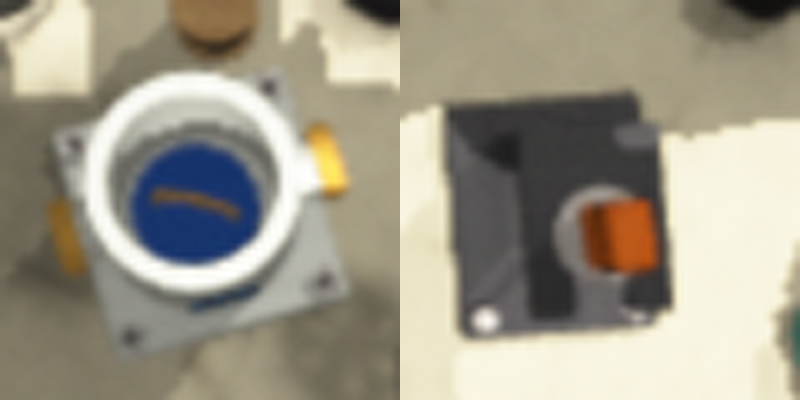

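The crop confirms the blue element with its brass bail inside the housing (bail peak near px (315,217)) and the orange handle with collar on the stand. Next: check obstacles, get the bail from depth, then hover over the hook with the camera on the robot's side.

```bash
cat >> h.py <<'E'
def ori(phi):  # tool down, camera side (tool x) along phi
    return np.pi*np.array([np.cos(phi/2),np.sin(phi/2),0])
def wrist():
    from station import cams,get_obs
    from scipy.spatial.transform import Rotation as R
    o=get_obs(); p,d=cams.read_camera("wrist"); c=cams.camera_params("wrist")
    T=np.eye(4);T[:3,:3]=R.from_rotvec(o["orientation"]).as_matrix();T[:3,3]=o["eef_pos"]
    return p,d,c["intrinsics"],T@c["T_tool_cam"]
E
python3 - <<'E'
from h import *
p,d,K,T=load("top"); W=cloud(d,K,T)
hsv=cv2.cvtColor(p,cv2.COLOR_RGB2HSV)
box=np.zeros((480,640),bool);box[205:232,303:328]=1
m=box&(cv2.inRange(hsv,(5,60,40),(25,255,255))>0)&(W[:,:,2]<.1)
q=W[m];print("bail",len(q),q.min(0),q.max(0),q.mean(0)); c=q[:,:2]-q[:,:2].mean(0);u,s,v=np.linalg.svd(c);print("dir",v[0])
i=q[:,2].argsort()[::-1][:8];print("peak",q[i].mean(0))
m=box&(cv2.inRange(hsv,(105,100,30),(130,255,255))>0); print("blue centre",cv2.minEnclosingCircle(W[m][:,:2].astype(np.float32)),np.median(W[m][:,2]))
for X in((.55,.72),(.72,.8)):
  for Y in ((-.5,-.3),(-.3,-.1),(-.1,.1),(.1,.3)):
    t=(W[:,:,0]>X[0])&(W[:,:,0]<X[1])&(W[:,:,1]>Y[0])&(W[:,:,1]<Y[1])&(d>0);print(X,Y,W[t][:,2].max().round(3))
from station import robot,claw,get_obs
q=robot.solve_ik([.487,-.359,.27],ori(np.pi+.06));print(q)
robot.goto([.487,-.359,.27],ori(np.pi+.06)); print(get_obs()["clock"],get_obs()["joints"])
p,d,K,T=wrist(); np.savez("w1.npz",p=p,d=d,K=K,T=T); cv2.imwrite("pics/w1.png",p[:,:,::-1])
W=cloud(d,K,T);hsv=cv2.cvtColor(p,cv2.COLOR_RGB2HSV)
m=(cv2.inRange(hsv,(3,150,80),(16,255,255))>0)&(W[:,:,2]>.165)&(W[:,:,2]<.18)
print("handle",m.sum(),W[m].mean(0),cv2.minAreaRect(W[m][:,:2].astype(np.float32)))
m=(abs(W[:,:,2]-.112)<.004)&(p.max(2)<120);print("plate",cv2.minAreaRect(W[m][:,:2].astype(np.float32)))
m=(abs(W[:,:,2]-.117)<.003)&(np.hypot(W[:,:,0]-.487,W[:,:,1]+.359)<.03)&(p.max(2)>110);print("collar",m.sum(),cv2.minEnclosingCircle(W[m][:,:2].astype(np.float32)) if m.any() else 0)
E
```

```text
bail 12 [ 0.64270001 -0.12976719  0.05543203] [ 0.64831877 -0.09974504  0.07552771] [ 0.64579493 -0.11412946  0.06552339]
dir [-0.17641486 -0.9843159 ]
peak [ 0.64575371 -0.11411542  0.06876133]
blue centre ((0.6465283036231995, -0.11545835435390472), 0.02601683884859085) 0.03568091652516503
(0.55, 0.72) (-0.5, -0.3) 0.059
(0.55, 0.72) (-0.3, -0.1) 0.132
(0.55, 0.72) (-0.1, 0.1) 0.131
(0.55, 0.72) (0.1, 0.3) 0.083
(0.72, 0.8) (-0.5, -0.3) 0.058
(0.72, 0.8) (-0.3, -0.1) 0.168
(0.72, 0.8) (-0.1, 0.1) 0.161
(0.72, 0.8) (0.1, 0.3) 0.059
[-7.19963376e-01  1.28349237e-01  1.39756217e+00 -4.44089210e-16
  1.61568125e+00 -2.35075970e+00]
2.05 [-7.20606696e-01  1.28457691e-01  1.39778899e+00 -1.27656852e-04
  1.61560730e+00 -2.35000776e+00]
handle 632 [ 0.48494924 -0.36112505  0.17095604] ((0.4860289692878723, -0.36089277267456055), (0.025811120867729187, 0.017421018332242966), 6.334078788757324)
plate ((0.5308955907821655, -0.30120086669921875), (0.4700284004211426, 0.13097018003463745), 36.74410629272461)
collar 530 ((0.48628470301628113, -0.360592782497406), 0.01895981840789318)
```

View pics/w1.png

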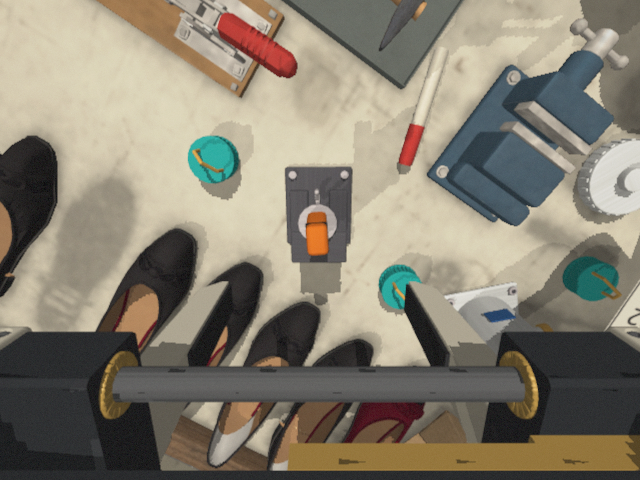

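The view shows the orange handle at (317,232), the collar at (317,220) and the J tip above it at (317,195), so the J points to the robot (-x). Handle size of 26 x 17 mm and the heights agree. Grasp, lift, and look into the bore from a hover.

```bash
python3 - <<'E'
from h import *
from station import robot,claw,get_obs
H=np.array([.4862,-.3607]); ph=np.pi+.09
robot.goto([*H,.20],ori(ph))
robot.move_linear([*H,.129],v=.08)
claw.move_gripper(0.0,30)
o=get_obs();print("grip",o["width"],o["gripper_force"],o["eef_pos"],o["wrist_force"])
robot.move_linear([*H,.29],v=.1)
B=np.array([.6457,-.115]); y=-.178; ex=np.array([np.cos(y),np.sin(y)])
P=B+.025*ex
robot.move_linear([*P,.28],ori(np.pi+y),v=.15)
o=get_obs();print(o["clock"],o["width"],o["eef_pos"],o["orientation"],o["wrist_force"])
p,d,K,T=wrist(); np.savez("w2.npz",p=p,d=d,K=K,T=T); 
c=p[60:340,140:500]; cv2.imwrite("pics/w2.png",cv2.resize(c,None,fx=2,fy=2)[:,:,::-1])
E
```

```text
grip 0.017722922122275397 29.94853287935257 [ 0.48618629 -0.36069443  0.12900587] [-0.70547909  0.49049033  0.16451019]
8.6083 0.01796686599164738 [ 0.67009528 -0.12002793  0.28014452] [ 2.80269667e-01  3.12896831e+00 -2.42745207e-04] [-0.20649029 -0.12411816 -0.55413172]
```

View pics/w2.png

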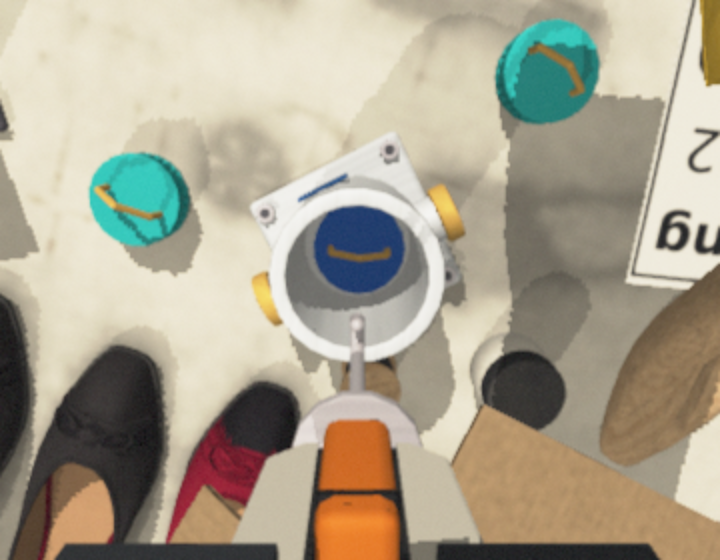

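The view shows the bail at crop (330–390, 250–258), i.e. px (305–335, 185–189), almost square to the hook, and the J's tip at px (319,221). Now measure both.

```bash
python3 - <<'E'
from h import *
p,d,K,T=load("w2"); W=cloud(d,K,T)
hsv=cv2.cvtColor(p,cv2.COLOR_RGB2HSV)
b=np.zeros((480,640),bool);b[175:200,295:345]=1
m=b&(cv2.inRange(hsv,(5,60,40),(28,255,255))>0)
vu=np.argwhere(m);print("px",len(vu),vu.min(0),vu.max(0))
for u in (305,308,312,316,320,324,328,332,335):
    r=vu[vu[:,1]==u]
    if len(r): v=r[:,0].mean(); print(u,v,[ray(K,T,u,v,z)[:2].round(4).tolist() for z in(.054,.07)],W[r[:,0],u].mean(0).round(4))
q=W[m];c=q[:,:2]-q[:,:2].mean(0);print("dir",np.linalg.svd(c)[2][0], q.mean(0))
m=b&(cv2.inRange(hsv,(105,100,30),(130,255,255))>0);b2=np.zeros_like(b);b2[155:210,290:350]=1
m=b2&(cv2.inRange(hsv,(105,100,30),(130,255,255))>0);print("blue",cv2.minEnclosingCircle(W[m][:,:2].astype(np.float32)),np.median(W[m][:,2]))
m=(abs(W[:,:,2]-.127)<.004)&(np.hypot(W[:,:,0]-.647,W[:,:,1]+.116)<.05);print("rim",m.sum(),cv2.minEnclosingCircle(W[m][:,:2].astype(np.float32)))
b3=np.zeros_like(b);b3[205:240,310:328]=1
m=b3&(W[:,:,2]>.15)&(W[:,:,2]<.26);q=W[m];print("tip/shank",q[q[:,2].argsort()][:1], q[q[:,0].argsort()][:12].mean(0))
print("tip px", ray(K,T,319,221,.28-.017-.098+.018))
E
```

```text
px 104 [183 304] [190 334]
305 185.0 [[0.6415, -0.1306], [0.6392, -0.1296]] [ 0.6309 -0.1256  0.1327]
308 186.0 [[0.6432, -0.1275], [0.6409, -0.1266]] [ 0.624  -0.12    0.1867]
312 187.0 [[0.6452, -0.1232], [0.6428, -0.1225]] [ 0.6437 -0.1227  0.0637]
316 188.0 [[0.6471, -0.1189], [0.6446, -0.1183]] [ 0.6451 -0.1184  0.0671]
320 188.5 [[0.6485, -0.1145], [0.646, -0.1141]] [ 0.6459 -0.1141  0.0703]
324 188.0 [[0.6488, -0.1099], [0.6462, -0.1097]] [ 0.6468 -0.1097  0.066 ]
328 188.0 [[0.6496, -0.1053], [0.647, -0.1053]] [ 0.6485 -0.1053  0.061 ]
332 186.5 [[0.6487, -0.1005], [0.6462, -0.1007]] [ 0.6484 -0.1006  0.0559]
dir [-0.29459753 -0.95562142] [ 0.64471392 -0.11477834  0.06763721]
blue ((0.6288533806800842, -0.11722695827484131), 0.04389465972781181) 0.03470301775223256
rim 2039 ((0.6462995409965515, -0.11603409796953201), 0.04199054464697838)
tip/shank [[ 0.66347515 -0.12207057  0.16763561]] [ 0.65179447 -0.11749797  0.17620077]
tip px [ 0.65332127 -0.1168338   0.183     ]
```

Bail peak (0.646,-0.1145) at z 0.070 (0.070 expected), yaw about -0.2; rim radius 42 mm matches. Insert, pass under the bail, lift.

```bash
python3 - <<'E'
from h import *
from station import robot,claw,get_obs
B=np.array([.6459,-.1146]); y=-.20; ex=np.array([np.cos(y),np.sin(y)]); O=ori(np.pi+y)
f=lambda t:print(t,get_obs()["clock"],get_obs()["eef_pos"].round(4),get_obs()["wrist_force"].round(2))
P=B+.0255*ex
robot.move_linear([*P,.28],O,v=.08)
h=robot.move_linear([*P,.20],v=.08,force_limit=5); f(("a",h))
if not h: h=robot.move_linear([*P,.156],v=.05,force_limit=4); f(("b",h))
Q=B+.008*ex
if not h: h=robot.move_linear([*Q,.156],v=.03,force_limit=4); f(("c",h))
if not h:
    robot.move_linear([*Q,.186],v=.04); f("d")
    robot.move_linear([*Q,.33],v=.08); robot.pause(.3); f("e")
p,d,K,T=wrist(); np.savez("w3.npz",p=p,d=d,K=K,T=T); cv2.imwrite("pics/w3.png",p[:,:,::-1])
E
```

```text
('a', False) 10.0583 [ 0.6713 -0.1198  0.2009] [-0.49 -0.42 -1.6 ]
('b', False) 11.0917 [ 0.6712 -0.1198  0.1566] [ 0.23  0.2  -0.39]
('c', False) 11.825 [ 0.6538 -0.1162  0.1561] [ 0.93  1.66 -0.85]
d 12.725 [ 0.6535 -0.1161  0.1855] [-0.02  0.32 -4.05]
e 14.975 [ 0.6537 -0.1162  0.3299] [ 0.43  0.38 -2.68]
```

View pics/w3.png

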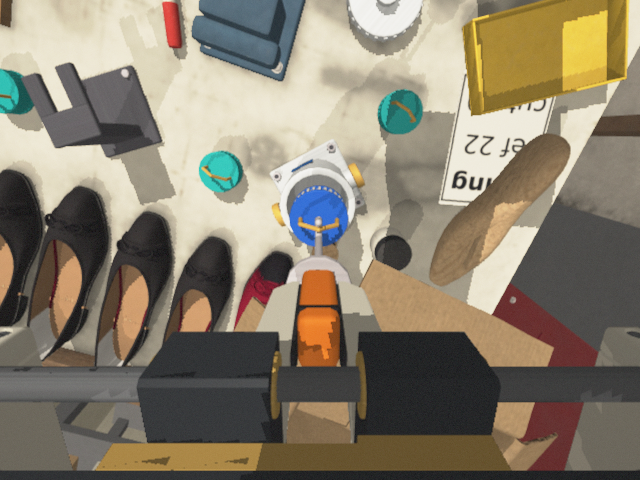

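The element hangs from the hook at (318,220), bail square to it, above the housing mouth; the tray is free at (545,50). Carry it over and lower.

```bash
python3 - <<'E'
from h import *
from station import robot,claw,get_obs
p,d,K,T=load("top");W=cloud(d,K,T);t=(abs(W[:,:,0]-.53)<.1)&(W[:,:,1]>.05)&(W[:,:,1]<.33)&(d>0);print("zmax near tray",W[t][:,2].max())
p,d,K,T=load("w3");W=cloud(d,K,T);hsv=cv2.cvtColor(p,cv2.COLOR_RGB2HSV)
m=(cv2.inRange(hsv,(105,100,30),(130,255,255))>0)&(W[:,:,2]>.14);print("el top",m.sum(),np.median(W[m],0))
m=(cv2.inRange(hsv,(20,120,60),(35,255,255))>0)&(abs(W[:,:,2]-.032)<.006);print("tray",m.sum(),cv2.minAreaRect(W[m][:,:2].astype(np.float32)))
y=-.20; ex=np.array([np.cos(y),np.sin(y)])
E=np.array([.534,.185]); Q=E+.008*ex
f=lambda t:print(t,get_obs()["clock"],get_obs()["eef_pos"].round(4),get_obs()["wrist_force"].round(2))
robot.move_linear([*Q,.33],v=.11); f("over")
robot.move_linear([*Q,.19],v=.08); robot.pause(.3); f("low")
h=robot.move_linear([*Q,.170],v=.02,force_limit=6); f(("set",h))
p,d,K,T=wrist(); np.savez("w4.npz",p=p,d=d,K=K,T=T); cv2.imwrite("pics/w4.png",p[:,:,::-1])
E
```

```text
zmax near tray 0.03731301509022833
el top 2242 [ 0.64049606 -0.11257366  0.18914587]
tray 1350 ((0.5391884446144104, -0.09404337406158447), (0.7668232321739197, 0.1436551809310913), 87.48878479003906)
over 18.0833 [0.5419 0.1831 0.33  ] [-0.63  0.11 -3.49]
low 20.2833 [0.5419 0.1834 0.1901] [-0.69 -0.04 -3.44]
('set', False) 21.4333 [0.5419 0.1834 0.1702] [-0.38  1.13 -1.45]
```

View pics/w4.png

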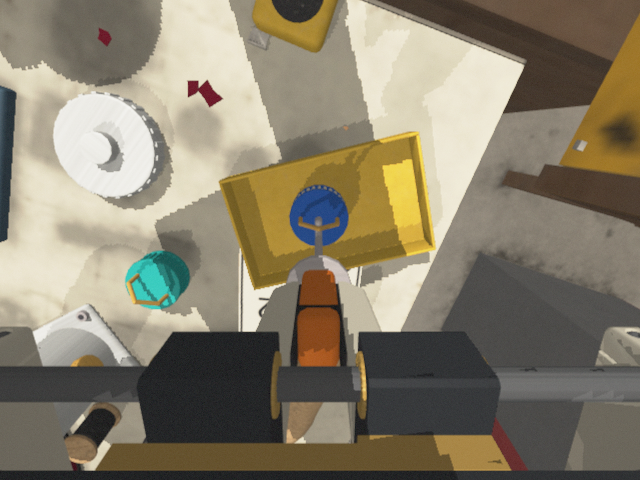

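The element is in the tray at (319,215), upright, and the wrist load has dropped by its weight. Unhook: lower, back out, rise.

```bash
python3 - <<'E'
from h import *
from station import robot,claw,get_obs
y=-.20; ex=np.array([np.cos(y),np.sin(y)]); Q=np.array([.534,.185])+.008*ex; P=Q+.021*ex
f=lambda t:print(t,get_obs()["clock"],get_obs()["eef_pos"].round(4),get_obs()["wrist_force"].round(2))
h=robot.move_linear([*Q,.151],v=.03,force_limit=4); f(("down",h))
if not h:
    h=robot.move_linear([*P,.151],v=.03,force_limit=3); f(("back",h))
    p,d,K,T=wrist(); np.savez("w5.npz",p=p,d=d,K=K,T=T)
    cv2.imwrite("pics/w5.png",cv2.resize(p[100:330,200:460],None,fx=2.2,fy=2.2)[:,:,::-1])
E
```

```text
('down', False) 22.2667 [0.5419 0.1834 0.1511] [ 0.54  0.72 -0.87]
('back', False) 23.1167 [0.5623 0.1792 0.1509] [-0.6   0.41 -1.52]
```

View pics/w5.png

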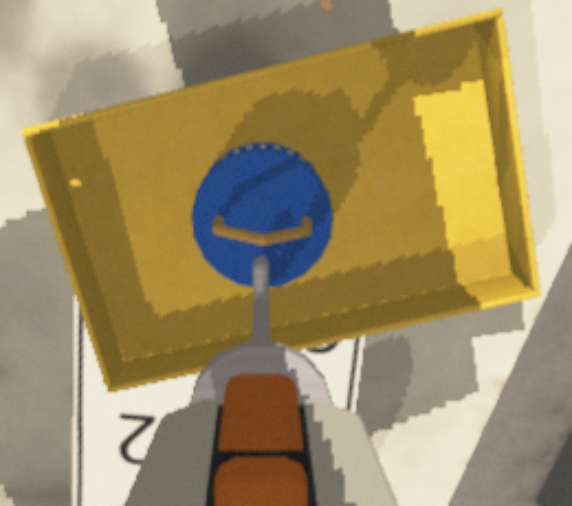

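The J's tip at crop (261,262) is clear of the bail at (262,238), and the element stands upright. Rise, carry the hook back, lower into the slot where it came from, release.

```bash
python3 - <<'E'
from h import *
from station import robot,claw,get_obs
H=np.array([.4862,-.3607]); ph=np.pi+.09
f=lambda t:print(t,get_obs()["clock"],get_obs()["eef_pos"].round(4),get_obs()["wrist_force"].round(2))
e=get_obs()["eef_pos"]
robot.move_linear([e[0],e[1],.29],v=.1)
robot.move_linear([*H,.29],ori(ph),v=.15); f("over")
h=robot.move_linear([*H,.15],v=.07,force_limit=5); f(("in",h))
if not h:
    h=robot.move_linear([*H,.1285],v=.03,force_limit=5); f(("seat",h))
    if get_obs()["eef_pos"][2]<.133:
        claw.move_gripper(.05); robot.pause(.2); robot.move_linear([*H,.27],v=.12); claw.move_gripper(.093); f("out")
        p,d,K,T=wrist(); np.savez("w6.npz",p=p,d=d,K=K,T=T); W=cloud(d,K,T);hsv=cv2.cvtColor(p,cv2.COLOR_RGB2HSV)
        m=(cv2.inRange(hsv,(3,150,80),(16,255,255))>0)&(W[:,:,2]>.16)&(W[:,:,2]<.185)&(np.hypot(W[:,:,0]-.487,W[:,:,1]+.359)<.03)
        print("handle",m.sum(),W[m].mean(0),cv2.minAreaRect(W[m][:,:2].astype(np.float32)))
        m=(abs(W[:,:,2]-.117)<.003)&(np.hypot(W[:,:,0]-.487,W[:,:,1]+.359)<.03)&(p.max(2)>110);print("collar",m.sum(),cv2.minEnclosingCircle(W[m][:,:2].astype(np.float32)) if m.any() else 0)
from station import cams
p,d=cams.read_camera("top"); c=cams.camera_params("top");W=cloud(d,c["intrinsics"],c["world_from_camera"]);hsv=cv2.cvtColor(p,cv2.COLOR_RGB2HSV)
m=(cv2.inRange(hsv,(105,100,30),(130,255,255))>0)&(np.hypot(W[:,:,0]-.534,W[:,:,1]-.195)<.08);print("element top",m.sum(),cv2.minEnclosingCircle(W[m][:,:2].astype(np.float32)),np.median(W[m][:,2]))
cv2.imwrite("pics/end.png",p[:,:,::-1])
E
```

```text
over 28.4917 [ 0.4863 -0.3604  0.29  ] [-0.7   0.47 -1.15]
('in', False) 30.6417 [ 0.4864 -0.3609  0.1504] [ 0.85  0.1  -1.61]
('seat', True) 31.3 [ 0.4859 -0.3604  0.1289] [ 0.06 -0.03  3.43]
out 34.4083 [ 0.4862 -0.3607  0.27  ] [-0.23 -0.55  0.41]
handle 649 [ 0.48411953 -0.36132827  0.17068268] ((0.4853858947753906, -0.3614032566547394), (0.024797948077321053, 0.016762390732765198), 5.379247665405273)
collar 521 ((0.4860779941082001, -0.360649973154068), 0.01898428238928318)
element top 243 ((0.5333459377288818, 0.18416959047317505), 0.025976363569498062) 0.0309759595497896
```

View pics/end.png

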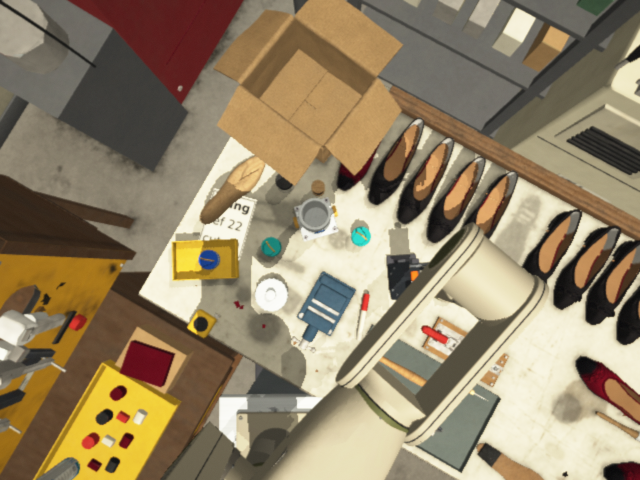

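The blue element stands in the tray at (208,260), its top at z 0.031 as expected and 11 mm from the tray centre. The hook hangs in its stand with its collar within 1 mm of where it started, the housing is empty, and the bystanders have not moved.

```bash
python3 -c "
from station import robot
print(robot.finish_job())"
```

```text
the job is handed in; nothing more can be done
None
```

The job is handed in at about 34 s on the robot's clock: my last check showed the element upright in the yellow tray, the pull hook back in its stand and the bystanders where they were, but the hand-in returned no verdict.

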